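# Open the stuck specimen jar

## Task

The lid is stuck on the specimen jar clamped in the vice. Break it loose with a short hard twist anticlockwise, spin it on round until its lugs come free, lift it off without prying and set it down, right side up, in the aluminium tray. Do not let the jar turn in the vice, and leave the two resin mounts and the metal disc where they are.

Things in the scene. Friction and masses are not known exactly. Their poses are not given: they have to be found in the camera images.
- lid: The jar's ribbed olive-green plastic lid, 62 mm across, 28 mm tall, 55 to 110 g. Origin: centre of its lower edge; z up along its axis, x across it. Two lugs inside (unseen) hook under two flanges moulded on the jar's neck and squeeze a springy gasket. Seen from above it opens anticlockwise. While it is on the jar there is free room all round it for fingers at any yaw.
- lid_top (a point): Centre of the lid's flat top, 28 mm above lid; about 136 mm above the table while the lid is on. Fingertips 20 to 26 mm below this point hold the ribbed side, stay clear of the jar's shoulder (36 mm below it) and still clear the tray floor when the lid is set down.
- vice: Dark drill-press vice with red soft jaws, bolted to the table; 190 x 125 mm plus screw and handle to -x, jaws 72 mm high. Origin: on the table under the jar's axis; x along the screw, z up. The round jar (56 mm across, specimens inside) stands between the jaws; above them only its glass and the lid.
- jar_mouth (a point): Centre of the jar's rim, z up; the closed lid's lower edge is 22 mm below it. The stuck lid takes 0.6 to 1.1 N m. How far it was tightened cannot be seen: after 0.15 to 0.75 rad it comes loose, rises 1 to 2 mm and spins easily; after 1.7 to 2.3 rad in all, the lugs reach the gaps and it lifts freely; 0.2 rad further they meet stop ribs. Allow two grasps.
- jar (a joint): How far the jar has been turned in the vice jaws, rad, 0 at the start, positive anticlockwise. The soft jaws hold it by friction only: a moment over 2 N m (wrenching on against the stop ribs) turns it, and a pull over 30 N (lifting while the lugs still hold) drags it up.
- tray: Fixed shallow aluminium tray, 160 x 220 mm (x, y), 12 mm high, floor 3 mm thick, 3 mm walls. Origin: centre of its underside; z up. It lies on the other side of the robot's centre line from the vice.
- mount_a: Dark green cylindrical resin specimen mount, 31 mm across, 20 mm tall, standing beside the vice; origin: centre of its underside. A bystander.
- mount_b: Black cylindrical resin specimen mount, 31 mm across, 20 mm tall, standing on the other side of the vice; origin: centre of its underside. A bystander.
- disc: Round aluminium disc, 76 mm across, 16 mm thick, lying on the table beyond the work; origin: centre of its underside. A bystander.
There are look-alikes about, which are no part of the job. There is more than one size of the lid; the job needs the middle-sized.

How it is judged:
On the way, in this order (a step that is already met when the one before it is completed fails the run):
1. the lid is broken loose and turned (angle between the x axis of lid and the x axis of vice, either way round above 0.9 rad and z of lid in the frame of jar_mouth below -0.015 m), for 0.2 s.
2. the lid is lifted clear of the jar (z of lid in the frame of jar_mouth above 0.01 m), for 0.2 s.
At the end, for the whole second after the job is handed in: The lid lies flat, right side up and at rest on the floor of the tray (within 8 mm of its bottom, tilt under 0.15 rad); the jar still stands in the vice, turned under 0.05 rad and moved under 4 mm; the two mounts and the disc have moved under 15 mm; nothing is held (z of lid in the frame of tray between 0 and 0.008 m and x of lid in the frame of tray between -0.06 and 0.06 m and y of lid in the frame of tray between -0.09 and 0.09 m and angle between lid's own z axis and vertical below 0.15 rad and linear speed of lid below 0.02 m/s and value of joint jar between -0.05 and 0.05 rad and distance of jar_mouth from where it was at the start of the episode below 0.004 m and distance of each of mount_a, mount_b, disc from where it was at the start of the episode below 0.015 m); the robot touches nothing.
It fails at once if the jar was wrenched round in the vice (value of joint jar above 0.05 rad or value of joint jar below -0.05 rad).
It fails at once if the jar was dragged up in the vice jaws by pulling on the lid (distance of jar_mouth from where it was at the start of the episode above 0.004 m).
It fails at once if the lid was dropped (contact force between the fingers and lid below 0.1 N and linear speed of lid above 0.5 m/s and horizontal distance between lid and jar_mouth above 0.01 m).
It fails at once if a mount or the disc was pushed about (distance of any of mount_a, mount_b, disc from where it was at the start of the episode above 0.015 m).
It also fails if it takes over 64 s, if anything falls off the work surface, if the arm or the gripper's body presses on something with over 40 N, if the wrist force passes 120 N, or if a joint passes its speed limit or range.

## Robot

A 6-joint arm with a two-finger parallel gripper is mounted at the origin on the work surface. World frame = base frame: x ahead of the robot, y to its left, z up, the work surface at z = 0. Lengths are in m, angles in rad, forces in N, time in s.
With the tool pointing down it reaches from about 0.275 to 0.825 m from the base axis. Payload 4.9 kg.
Tool frame: the origin (TCP) lies between the finger pads; the fingertips stand 25 mm ahead of it and the grasp point (between the pads) lies 6 mm ahead of it; z points along the fingers, x is the direction in which the jaws open and shut, and the axes are right-handed (so a half turn about z gives the same grasp; the last joint's range is limited). The gripper opens to 85 mm and grips with 20 to 120 N. Pads are 22 mm wide; open, the fingers measure 114 mm over their backs; the gripper's body (76 mm by 85 mm) begins 54 mm behind the grasp point. The pads swing forward as they close: fully open they stand 13 mm farther back than shut.
Start: joints at [1.132, 0.326, -0.193, 1.052, 0, 1.437], TCP at [0.165, 0.525, 0.256] pointing down, gripper open.
Joint ranges: [-2.65, 2.65], [-0.97, 1.79], [-1.3, 1.35], [-1.93, 2.1], [-1.47, 1.37], [-3.14, 3.14]. Speed limits (rad/s): [2.57, 2.57, 3.14, 3.14, 3.14, 3.14].

## Interface

Orientations are given as a unit quaternion [x, y, z, w].
In Python, from station import observe, get_image, get_calibration, finish_job, search_frame, silhouettes gives the robot as it stands.
- The arm moves only by the shell command python3 -m creep 'ROWS'. ROWS is JSON, a list of rows, each a list of 3 entries, a list of its own where there are three numbers: the shift along the tool's x, y, z in m, then the turn, a rotation vector about the tool's x, y, z in rad, then the opening, from 0 (shut) to 1 (fully open). A call has 1 to 10 rows; each row shifts and turns the commanded pose from where the row before left it, along the tool's axes as they then stand; what a row does not reach is not made up. A row lasts 1/8 s, in which the tool goes at most 62.5 mm and 10.7 degrees, less where a joint would pass 70% of its speed; a pose out of reach is approached as far as the arm can. A call with a gripper value outside its range is refused whole. The fingers move at their own pace and stop on an object; the grip force is fixed at half the most. Time passes only in rows, so rows that do not move let the fingers close. It gives the time, the measured TCP pose, the force and the opening at its end, in the units of the state.
- observe(): the state, without advancing time (a new reading comes with each control period).
- get_image(name): name is "side" or "top" or "wrist"; returns the picture (400x640x3 uint8, blue, green, red); there is no depth.
- get_calibration(name): a dict with "fx", "fy", "cx", "cy" (pixels), "position" and "attitude" of the camera in the world; the wrist camera has in their place "T_tool_cam" (4x4, takes a point from camera to tool coordinates, whose origin is the TCP and whose axes are the tool frame's). Camera axes: x right, y up, looking along -z (the intrinsics and any distortion apply to the point x, -y, -z); pixel columns grow to the right and rows downward; lengths in m; the calibration is good to about 2 mm. A picture is of the moment at which its call begins: read the wrist's pose just before it. get_calibration takes no time and is no camera call.
- finish_job(): hands the job in, once; it reports no verdict.
Trained networks look in the newest picture that a camera, given by its name, has taken for a name from the list of things; names that differ only in an ending like _2 or _b are one class to them, and where a whole thing is asked for, a point or a joint stands for the part that bears it (a point fixed in the world has none). Each returns a list of dicts, best first, with "p" (0 to 1); they miss things now and then, are a little off and sometimes report something else, mostly with a low value. They report only what shows in the picture. A call takes as long as a camera call. They do not tell look-alikes from the thing itself.
- search_frame(name, camera): "centre" ([x, y, z] in m, in world coordinates, good to about 4 mm: the middle of the surface that is visible of it).
- silhouettes(name, camera): "pixels" (400x640 bool, what is visible of it).
The state is a dict: "t": time; "joints": joint angles; "qd": joint speeds; "tau": joint torques, N m; "ee_pos": TCP position; "eef_rot": TCP orientation; "ft_force": force on the tool from outside, world axes, zero at the start; "torque": the same for the moment, N m; "width": finger opening in m.
Only numpy, scipy, OpenCV 4.12 (cv2) and the standard library are available. Lean on these libraries where they do the work, as an engineer would, in place of code of your own. Each camera call takes 0.05 s, during which the arm holds its last target.

## Working session

There is one attempt and no reset: what is moved stays moved. The work goes in short steps, Python scripts to look and compute and a shell command to move; the robot and the scene stay as the last step left them, time stands still between calls to the robot, and variables do not carry over. Pictures are saved under pics/ and viewed, and the job is handed in when it is done.

```bash
mkdir -p pics; ls; cat > h.py <<'E'
import numpy as np, cv2
from station import *
from scipy.spatial.transform import Rotation as R
E
python3 - <<'E'
from h import *
s=observe(); print({k:np.round(v,3).tolist() for k,v in s.items()})
for c in ["top","side"]:
    im=get_image(c); cv2.imwrite(f"pics/{c}0.png",im); 
    print(c,get_calibration(c))
    for n in ["lid","vice","tray","disc","mount_a"]:
        print(n,[(np.round(d["centre"],3).tolist(),round(d["p"],2)) for d in search_frame(n,c)])
print(get_calibration("wrist"))
E
```

```text
pics
{'t': 0.0, 'joints': [1.132, 0.327, -0.194, 1.052, -0.0, 1.437], 'qd': [-0.0, -0.0, -0.0, 0.002, 0.001, 0.0], 'tau': [0.0, -44.34, 26.244, 0.015, -0.0, 0.0], 'ee_pos': [0.165, 0.524, 0.255], 'eef_rot': [0.806, 0.592, -0.001, 0.0], 'ft_force': [0.889, -0.39, 0.36], 'torque': [-0.033, 0.01, 0.003], 'width': 0.085}
top {'fx': 518.5302082828415, 'fy': 518.5302082828415, 'cx': 321.22945540540337, 'cy': 197.6176386483355, 'position': array([ 0.43705186, -0.02493868,  1.50536347]), 'attitude': array([ 0.04883805, -0.03652159, -0.70561765,  0.7059637 ])}
lid [([0.516, -0.186, 0.133], 0.83), ([0.687, -0.185, 0.04], 0.65), ([0.586, -0.041, 0.018], 0.59)]
vice [([0.475, -0.181, 0.052], 0.62)]
tray []
disc [([0.733, -0.031, 0.017], 0.96)]
mount_a [([0.514, -0.072, 0.023], 0.58), ([0.549, -0.291, 0.018], 0.57), ([0.55, 0.183, 0.003], 0.57)]
side {'fx': 467.3377777498444, 'fy': 467.3377777498444, 'cx': 313.6574128442625, 'cy': 204.99816942543814, 'position': array([ 0.15846005, -0.64231362,  0.75189443]), 'attitude': array([ 0.40433129, -0.14056932, -0.2736309 ,  0.86132608])}
lid [([0.678, -0.198, 0.042], 0.87), ([0.508, -0.196, 0.138], 0.78), ([0.585, -0.042, 0.021], 0.57)]
vice [([0.464, -0.209, 0.053], 0.97)]
tray [([0.546, 0.177, 0.006], 0.68)]
disc []
mount_a [([0.511, -0.076, 0.02], 0.59), ([0.542, -0.298, 0.02], 0.53)]
{'fx': 278.35158857417866, 'fy': 278.35158857417866, 'cx': 315.29823356311636, 'cy': 200.2440450902425, 'T_tool_cam': array([[ 9.99999936e-01, -1.30302346e-04,  3.32034442e-04,
         1.54128486e-03],
       [-2.34303326e-05, -9.52871178e-01, -3.03375210e-01,
        -7.84203203e-02],
       [ 3.55916552e-04,  3.03375183e-01, -9.52871120e-01,
        -1.17433620e-01],
       [ 0.00000000e+00,  0.00000000e+00,  0.00000000e+00,
         1.00000000e+00]])}
```

View pics/top0.png

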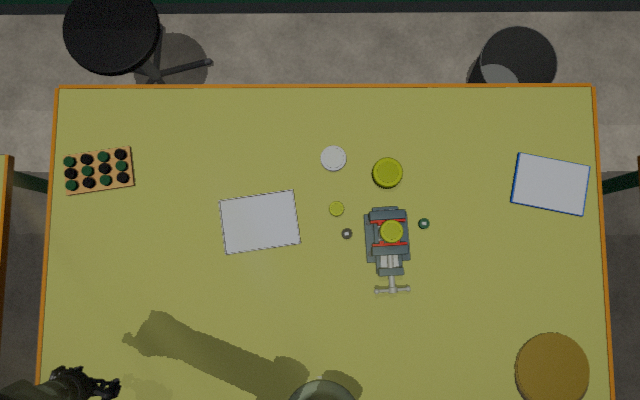

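View pics/side0.png

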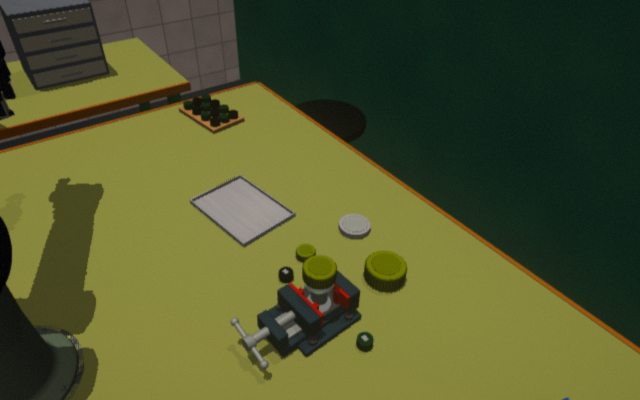

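Candidates for the lid: (392,231) in the top view is a lid on the jar in the vice (middle size), (388,172) is a big lid on the table, and (336,208) is a small lid on the table. In the side view these are (320,270), (386,270) and (306,253). I choose the one on the jar. Next I'll check it in a crop and locate it and the tray.

```bash
cat >> h.py <<'E'
def proj(c,P,Twc=None):
    k=get_calibration(c); P=np.atleast_2d(P)
    if Twc is None:
        Rm=R.from_quat(k["attitude"]).as_matrix(); t=np.array(k["position"])
    else: Rm,t=Twc[:3,:3],Twc[:3,3]
    q=(P-t)@Rm
    return np.c_[k["fx"]*q[:,0]/-q[:,2]+k["cx"], k["fy"]*-q[:,1]/-q[:,2]+k["cy"]]
def wristT():
    s=observe(); T=np.eye(4); T[:3,:3]=R.from_quat(s["eef_rot"]).as_matrix(); T[:3,3]=s["ee_pos"]
    return T@np.array(get_calibration("wrist")["T_tool_cam"])
def back(c,uv,z,Twc=None):
    k=get_calibration(c)
    if Twc is None:
        Rm=R.from_quat(k["attitude"]).as_matrix(); t=np.array(k["position"])
    else: Rm,t=Twc[:3,:3],Twc[:3,3]
    d=Rm@np.array([(uv[0]-k["cx"])/k["fx"],-(uv[1]-k["cy"])/k["fy"],-1]); return t+d*(z-t[2])/d[2]
def cyl(x,y,z0,z1,r,n=48):
    a=np.linspace(0,2*np.pi,n,endpoint=False); c=np.c_[x+r*np.cos(a),y+r*np.sin(a)]
    return np.r_[np.c_[c,np.full(n,z0)],np.c_[c,np.full(n,z1)]]
def fitcyl(c,m,x0,z0,z1,r,Twc=None):
    from scipy.optimize import minimize
    S=8
    ys,xs=np.nonzero(m); 
    def mask(p):
        h=cv2.convexHull(proj(c,cyl(p[0],p[1],z0,z1,r),Twc).astype(np.float32))
        a=np.zeros((400,640),np.uint8); cv2.fillPoly(a,[np.round(h*16).astype(np.int32)],255,cv2.LINE_AA,shift=4)
        return a/255.
    mm=cv2.GaussianBlur(m.astype(float),(0,0),1.)
    f=lambda p:((cv2.GaussianBlur(mask(p),(0,0),1.)-mm)**2).sum()
    o=minimize(f,x0,method="Nelder-Mead",options=dict(initial_simplex=np.array([x0,[x0[0]+.006,x0[1]],[x0[0],x0[1]+.006]]),xatol=1e-4))
    return o.x,o.fun,m.sum(),mask(o.x).sum()
E
python3 - <<'E'
from h import *
for c in ["top","side"]:
    im=get_image(c)
    for d in silhouettes("lid",c):
        m=d["pixels"]; ys,xs=np.nonzero(m); print(c,d["p"],xs.mean(),ys.mean(),m.sum())
        if abs(xs.mean()-(392 if c=="top" else 320))<8 and abs(ys.mean()-(231 if c=="top" else 270))<12:
            print(fitcyl(c,m,np.array([.513,-.19]),.108,.136,.031))
    for d in silhouettes("tray",c)[:2]:
        m=d["pixels"]; r=cv2.minAreaRect(np.argwhere(m)[:,::-1].astype(np.float32)); print("tray",d["p"],r,m.sum(),back(c,r[0],.006))
    for d in silhouettes("vice",c)[:1]:
        m=d["pixels"]; print(cv2.minAreaRect(np.argwhere(m)[:,::-1].astype(np.float32)))
    if c=="top":
        crop=im[150:310,310:440]; cv2.imwrite("pics/crop1.png",cv2.resize(crop,None,fx=3.7,fy=3.7,interpolation=cv2.INTER_CUBIC))
E
```

```text
top 0.66 391.12080536912754 230.72930648769574 447
(array([ 0.5162878 , -0.18628487]), np.float64(13.3973992260416), np.int64(447), np.float64(505.3450980392157))
top 0.61 386.8827930174564 172.6284289276808 802
tray 0.55 ((258.85272216796875, 221.45050048828125), (55.890804290771484, 76.68697357177734), 82.01067352294922) 4184 [0.54946529 0.1823775  0.006     ]
((387.5533142089844, 249.24620056152344), (86.35142517089844, 43.81693649291992), 85.91438293457031)
side 0.97 384.8066808813077 270.3098791755508 1407
side 0.56 318.79896373056994 271.36891191709844 965
(array([ 0.51743253, -0.18330636]), np.float64(54.151095363937515), np.int64(965), np.float64(1099.4901960784314))
tray 0.61 ((242.3282012939453, 207.208251953125), (89.63357543945312, 59.18361282348633), 39.52262878417969) 3955 [0.55215927 0.18052438 0.006     ]
((300.9735412597656, 316.21746826171875), (71.9099349975586, 126.2763900756836), 56.575191497802734)
```

View pics/crop1.png

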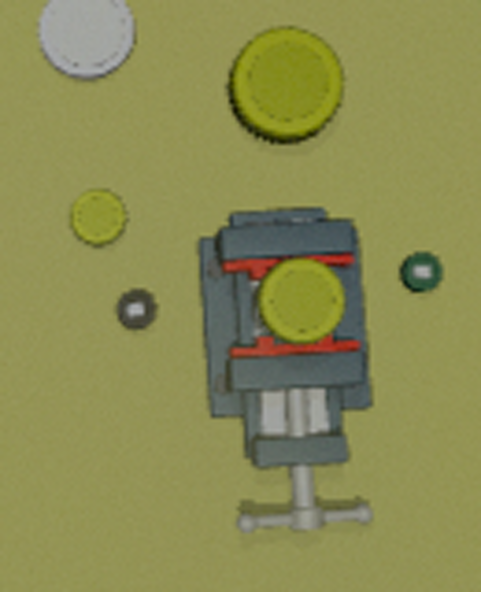

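The crop shows the middle-sized lid on the jar, with the small lid to its left and the big lid above. I'm moving to hover over it.

```bash
python3 -m creep '[[[-0.041,0.039,0],[0,0,0],1],[[-0.041,0.039,0],[0,0,0],1],[[-0.041,0.039,0],[0,0,0],1],[[-0.041,0.039,0],[0,0,0],1],[[-0.041,0.039,0],[0,0,0],1],[[-0.041,0.039,0],[0,0,0],1],[[-0.041,0.039,0],[0,0,0],1],[[-0.041,0.039,0],[0,0,0],1],[[-0.041,0.039,0],[0,0,0],1],[[-0.041,0.039,0],[0,0,0],1]]'
python3 -m creep '[[[-0.041,0.039,0],[0,0,0],1],[[-0.041,0.039,0],[0,0,0],1],[[-0.041,0.039,0],[0,0,0],1],[[-0.039,0.039,0],[0,0,0],1],[[0,0,0],[0,0,0.18],1],[[0,0,0],[0,0,0.18],1],[[0,0,0],[0,0,0.18],1],[[0,0,0],[0,0,0.18],1],[[0,0,0],[0,0,0.18],1],[[0,0,0],[0,0,0.18],1]]'
python3 -m creep '[[[0,0,0],[0,0,0.18],1],[[0,0,0],[0,0,0],1]]'
python3 - <<'E'
from h import *
s=observe(); print({k:np.round(v,4).tolist() for k,v in s.items()})
T=wristT(); im=get_image("wrist"); cv2.imwrite("pics/w1.png",im)
for d in silhouettes("lid","wrist"):
    m=d["pixels"]; ys,xs=np.nonzero(m); print(d["p"],xs.mean(),ys.mean(),m.sum())
    if m.sum()>2000: print(fitcyl("wrist",m,np.array([.515,-.186]),.108,.136,.031,T))
print(R.from_quat(s["eef_rot"]).as_matrix().round(3))
E
```

```text
t: 2.25
ee_pos: [0.4148, 0.0147, 0.2566]
eef_rot: [0.806, 0.591, 0.001, 0.0]
ft_force: [1.8, 0.4, 0.0]
width: 0.0854
t: 3.5
ee_pos: [0.5142, -0.1848, 0.2562]
eef_rot: [0.996, 0.09, -0.0, -0.0]
ft_force: [0.7, -0.1, -0.1]
width: 0.0854
t: 3.75
ee_pos: [0.5142, -0.1848, 0.2563]
eef_rot: [1.0, 0.004, -0.0, 0.0]
ft_force: [-0.2, 0.0, 0.8]
width: 0.0853
{'t': 3.75, 'joints': [-0.4802, 0.3196, -0.2021, 1.0491, -0.0, 1.0825], 'qd': [-0.0007, 0.0004, -0.0016, 0.0011, -0.0002, -0.0469], 'tau': [-0.0034, -43.949, 26.2483, 0.0009, -0.0003, 0.3654], 'ee_pos': [0.5142, -0.1848, 0.2563], 'eef_rot': [1.0, 0.0041, -0.0, 0.0], 'ft_force': [-0.1603, 0.0302, 0.7784], 'torque': [-0.0362, -0.0181, 0.0093], 'width': 0.0853}
0.84 379.0134370579915 52.98090523338048 1414
0.68 317.33591042388696 198.5958411090376 3751
(array([ 0.51579318, -0.18294865]), np.float64(73.7983018657028), np.int64(3751), np.float64(3973.807843137255))
0.59 452.31996353691886 177.2971741112124 4388
(array([ 0.59135938, -0.5833125 ]), np.float64(4255.60770034851), np.int64(4388), np.float64(0.0))
[[ 1.     0.008 -0.   ]
 [ 0.008 -1.    -0.   ]
 [-0.     0.    -1.   ]]
```

View pics/w1.png

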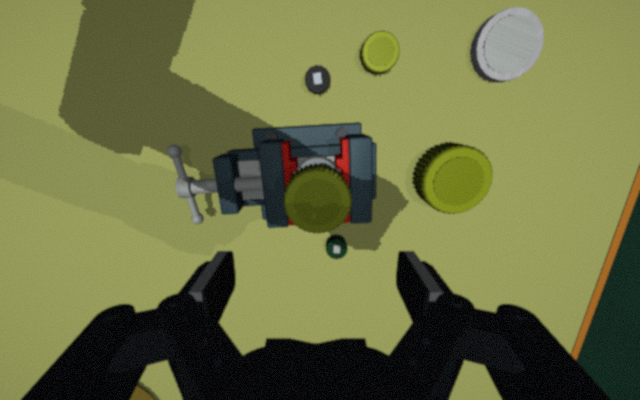

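Wrist view: the lid is at (317,198), centred between the fingertips (225,255) and (405,255), with the vice below it. From their spread, the open tips stand about 12 mm ahead of the TCP. I estimate about 18 mm at a 62 mm opening, so the TCP should go to z ≈ 0.131.

```bash
python3 -m creep '[[[0.0018,-0.0005,0.03],[0,0,0],1],[[0,0,0.03],[0,0,0],1],[[0,0,0.03],[0,0,0],1],[[0,0,0.02],[0,0,0],1],[[0,0,0.015],[0,0,0],1],[[0,0,0],[0,0,0],1]]'
python3 - <<'E'
from h import *
im=get_image("wrist"); cv2.imwrite("pics/w2.png",im); im=get_image("side"); cv2.imwrite("pics/s2.png",cv2.resize(im[200:340,230:430],None,fx=4,fy=4,interpolation=cv2.INTER_CUBIC))
s=observe(); print({k:np.round(s[k],4).tolist() for k in ["ee_pos","ft_force","torque"]})
E
```

```text
t: 4.6
ee_pos: [0.5154, -0.184, 0.1304]
eef_rot: [1.0, 0.003, -0.001, -0.0]
ft_force: [-0.7, -0.6, -0.5]
width: 0.0853
{'ee_pos': [0.5164, -0.1845, 0.1318], 'ft_force': [-0.468, 0.071, -0.2047], 'torque': [-0.0037, 0.034, 0.0092]}
```

View pics/w2.png

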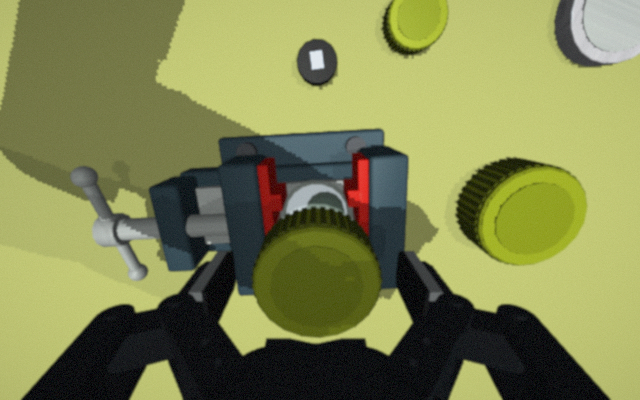

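View pics/s2.png

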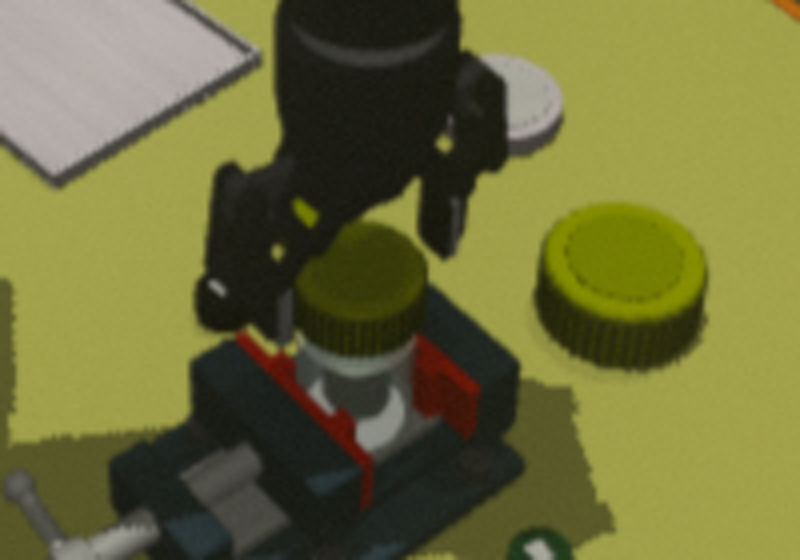

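Both views show the open fingers straddling the lid, which is at (317,283) in the wrist picture, with nothing touching. I'll check the centring numerically.

```bash
python3 - <<'E'
from h import *
T=wristT(); im=get_image("wrist")
for y in(-.186,-.1845,-.183): 
    P=proj("wrist",cyl(.516,y,.108,.136,.031),T)[48:]; print(y,P.min(0),P.max(0))
for d in silhouettes("lid","wrist"):
    m=d["pixels"]; ys,xs=np.nonzero(m); print(d["p"],xs.min(),xs.max(),ys.min(),ys.max())
    if abs(xs.mean()-317)<20: print(fitcyl("wrist",m,np.array([.515,-.186]),.108,.136,.031,T))
E
```

```text
-0.186 [250.04346806 229.62797494] [380.51093685 341.71580968]
-0.1845 [249.83888212 226.48988161] [380.7585619 339.3561151]
-0.183 [249.63287901 223.32839576] [381.00791552 336.98117859]
0.66 250 379 205 334
(array([ 0.51558745, -0.18231559]), np.float64(426.35797042146334), np.int64(13076), np.float64(13906.2))
0.56 380 445 0 54
0.56 454 583 157 262
```

```bash
python3 -m creep '[[[0,-0.001,0],[0,0,0],0],[[0,0,0],[0,0,0],0],[[0,0,0],[0,0,0],0],[[0,0,0],[0,0,0],0],[[0,0,0],[0,0,0],0],[[0,0,0],[0,0,0],0]]'
python3 - <<'E'
from h import *
im=get_image("wrist"); cv2.imwrite("pics/w3.png",im); im=get_image("side"); cv2.imwrite("pics/s3.png",cv2.resize(im[200:340,230:430],None,fx=4,fy=4,interpolation=cv2.INTER_CUBIC))
s=observe(); print({k:np.round(s[k],4).tolist() for k in ["ee_pos","ft_force","torque","width","joints"]})
E
```

```text
t: 5.55
ee_pos: [0.5164, -0.1835, 0.1324]
eef_rot: [1.0, 0.003, 0.001, 0.0]
ft_force: [-0.7, -0.2, 5.6]
width: 0.0611
{'ee_pos': [0.5164, -0.1835, 0.1324], 'ft_force': [-1.8739, -0.2014, 5.9977], 'torque': [0.0687, 0.3232, -0.0026], 'width': 0.0607, 'joints': [-0.4761, 0.4359, -0.3724, 0.761, -0.0002, 1.0886]}
```

View pics/s3.png

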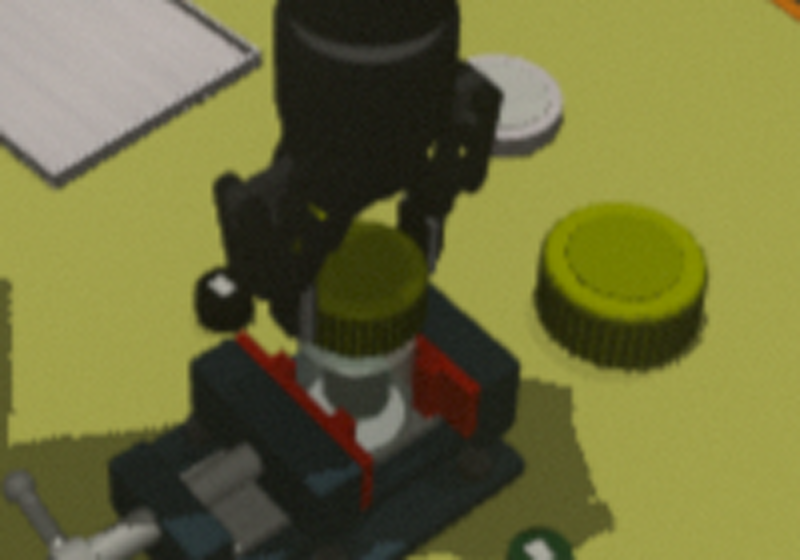

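It is gripped (width 61 mm, side forces small). Now a short twist.

```bash
python3 -m creep '[[[0,0,0],[0,0,-0.18],0],[[0,0,0],[0,0,-0.18],0]]'; python3 -c "
from h import *
s=observe(); print({k:np.round(s[k],4).tolist() for k in ['ft_force','torque','width','joints','tau']}); print(2*np.arctan2(s['eef_rot'][1],s['eef_rot'][0]))
im=get_image('wrist'); cv2.imwrite('pics/w4.png',im)"
```

```text
t: 5.9
ee_pos: [0.5165, -0.1839, 0.1329]
eef_rot: [0.983, 0.184, 0.001, 0.001]
ft_force: [-6.3, -1.2, 19.2]
width: 0.0607
{'ft_force': [-6.3228, -1.2491, 19.2116], 'torque': [-0.301, 1.3884, -0.4592], 'width': 0.0607, 'joints': [-0.4764, 0.4354, -0.3718, 0.7616, -0.0007, 0.7246], 'tau': [0.8055, -39.439, 19.9274, -1.3942, 0.5069, 0.5706]}
0.3697887087244042
```

View pics/w4.png

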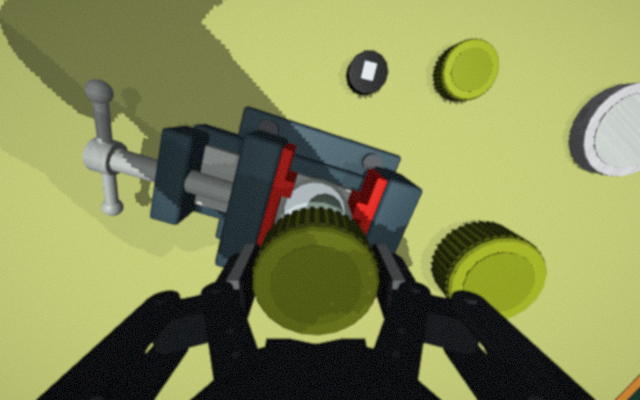

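View pics/w3.png

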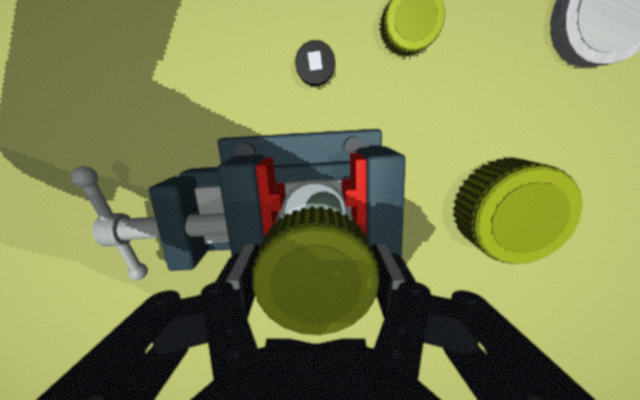

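The wrist turned 0.36 rad; the lid now pushes up 19 N, so the gasket seems to be lifting it. I'll turn on in small steps and let it rise.

```bash
cat > st.py <<'E'
from h import *
s=observe(); print({k:np.round(s[k],3).tolist() for k in ['ft_force','torque','width']},'q6',round(s['joints'][5],3),'tau6',round(s['tau'][5],2),'z',round(s['ee_pos'][2],4))
E
python3 -m creep '[[[0,0,-0.0005],[0,0,-0.15],0]]'; python3 st.py
python3 -m creep '[[[0,0,-0.0005],[0,0,-0.15],0]]'; python3 st.py
```

```text
t: 6.08
ee_pos: [0.5169, -0.1842, 0.1343]
eef_rot: [0.966, 0.257, 0.001, 0.001]
ft_force: [-3.0, 1.4, 9.8]
width: 0.0609
{'ft_force': [-2.998, 1.439, 9.793], 'torque': [0.28, 0.573, -0.147], 'width': 0.061} q6 0.575 tau6 1.01 z 0.1343
t: 6.2
ee_pos: [0.5167, -0.1838, 0.1343]
eef_rot: [0.944, 0.329, 0.001, 0.001]
ft_force: [-2.7, 2.3, 7.7]
width: 0.061
{'ft_force': [-2.698, 2.307, 7.688], 'torque': [0.204, 0.432, -0.192], 'width': 0.061} q6 0.424 tau6 0.84 z 0.1343
```

```bash

python3 -m creep '[[[0,0,0],[0,0,-0.14],0],[[0,0,0],[0,0,-0.14],0],[[0,0,0],[0,0,-0.14],0]]'; python3 st.py
python3 -m creep '[[[0,0,0],[0,0,-0.14],0],[[0,0,0],[0,0,-0.14],0],[[0,0,0],[0,0,0],0]]'; python3 st.py
python3 -c "
from h import *
im=get_image('wrist'); cv2.imwrite('pics/w5.png',im)"
```

```text
t: 6.58
ee_pos: [0.5166, -0.1838, 0.1342]
eef_rot: [0.855, 0.518, 0.0, 0.001]
ft_force: [-3.7, 1.4, 11.0]
width: 0.061
{'ft_force': [-3.742, 1.353, 10.983], 'torque': [0.214, 0.674, -0.154], 'width': 0.061} q6 0.004 tau6 0.74 z 0.1342
t: 6.95
ee_pos: [0.5164, -0.1839, 0.1342]
eef_rot: [0.775, 0.631, 0.0, 0.001]
ft_force: [-3.9, 0.7, 11.6]
width: 0.0604
{'ft_force': [-3.893, 0.744, 11.593], 'torque': [0.128, 0.77, 0.055], 'width': 0.06} q6 -0.272 tau6 -0.11 z 0.1342
```

View pics/w5.png

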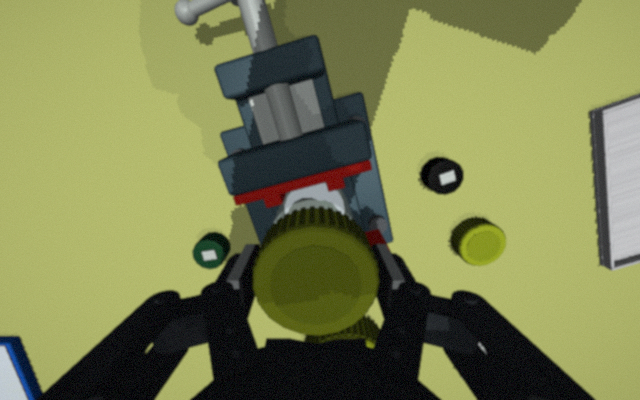

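```bash

python3 -m creep '[[[0,0,-0.0005],[0,0,-0.13],0],[[0,0,0],[0,0,-0.13],0],[[0,0,0],[0,0,-0.06],0],[[0,0,0],[0,0,0],0]]'; python3 st.py
python3 -m creep '[[[0,0,-0.0005],[0,0,0],0],[[0,0,0],[0,0,0],0]]'; python3 st.py
```

```text
t: 7.5
ee_pos: [0.5161, -0.1839, 0.1343]
eef_rot: [0.665, 0.747, -0.0, 0.001]
ft_force: [-3.4, -0.7, 9.0]
width: 0.061
{'ft_force': [-3.362, -0.666, 9.047], 'torque': [-0.027, 0.649, -0.047], 'width': 0.061} q6 -0.592 tau6 -0.1 z 0.1343
t: 7.75
ee_pos: [0.516, -0.1838, 0.1343]
eef_rot: [0.665, 0.747, -0.0, 0.001]
ft_force: [-3.2, -0.9, 6.3]
width: 0.0607
{'ft_force': [-3.157, -0.923, 6.331], 'torque': [-0.13, 0.626, -0.03], 'width': 0.061} q6 -0.591 tau6 -0.01 z 0.1343
```

The turn is 1.68 rad, and the lid holds its height, so the lugs are still engaged. I'll put a light upward preload on it (about 5 N) and turn in small steps until it comes up.

```bash

python3 -m creep '[[[0,0,-0.001],[0,0,-0.05],0],[[0,0,-0.001],[0,0,0],0],[[0,0,0],[0,0,0],0]]'; python3 st.py
python3 -m creep '[[[0,0,0],[0,0,-0.07],0],[[0,0,0],[0,0,0],0]]'; python3 st.py
```

```text
t: 8.12
ee_pos: [0.5156, -0.1835, 0.135]
eef_rot: [0.647, 0.763, -0.0, -0.0]
ft_force: [-1.5, -1.8, -2.2]
width: 0.0607
{'ft_force': [-1.451, -1.786, -2.185], 'torque': [-0.405, 0.336, 0.026], 'width': 0.061} q6 -0.641 tau6 0.01 z 0.135
t: 8.38
ee_pos: [0.5156, -0.1834, 0.135]
eef_rot: [0.62, 0.785, -0.0, -0.0]
ft_force: [-1.8, -2.5, -2.5]
width: 0.0604
{'ft_force': [-1.816, -2.538, -2.478], 'torque': [-0.483, 0.468, -0.021], 'width': 0.06} q6 -0.71 tau6 -0.14 z 0.135
```

```bash

python3 -m creep '[[[0,0,-0.0015],[0,0,0],0],[[0,0,0],[0,0,0],0]]'; python3 st.py
python3 -m creep '[[[0,0,0],[0,0,-0.07],0],[[0,0,0],[0,0,0],0]]'; python3 st.py
```

```text
t: 8.62
ee_pos: [0.5152, -0.1832, 0.1357]
eef_rot: [0.62, 0.785, -0.0, -0.001]
ft_force: [-1.4, -3.4, -12.5]
width: 0.0605
{'ft_force': [-1.41, -3.428, -12.48], 'torque': [-0.748, 0.257, 0.023], 'width': 0.061} q6 -0.711 tau6 0.01 z 0.1357
t: 8.88
ee_pos: [0.5158, -0.1834, 0.137]
eef_rot: [0.592, 0.806, -0.0, -0.0]
ft_force: [-3.4, -2.6, -2.6]
width: 0.0607
{'ft_force': [-3.412, -2.612, -2.626], 'torque': [-0.528, 0.834, 0.12], 'width': 0.061} q6 -0.781 tau6 -0.0 z 0.137
```

The lid popped up (z 0.137, pull fell from 12.5 to 2.6 N) at about 1.87 rad. A small margin turn, then a gentle lift with the force watched.

```bash

python3 -m creep '[[[0,0,0],[0,0,-0.05],0],[[0,0,-0.0015],[0,0,0],0],[[0,0,0],[0,0,0],0]]'; python3 st.py
python3 -m creep '[[[0,0,-0.0015],[0,0,0],0],[[0,0,0],[0,0,0],0]]'; python3 st.py
```

```text
t: 9.25
ee_pos: [0.5162, -0.1835, 0.1388]
eef_rot: [0.572, 0.821, -0.0, 0.0]
ft_force: [-3.3, -3.3, -1.0]
width: 0.0603
{'ft_force': [-3.31, -3.251, -0.95], 'torque': [-0.512, 0.67, 0.106], 'width': 0.06} q6 -0.83 tau6 0.02 z 0.1388
t: 9.5
ee_pos: [0.5162, -0.1834, 0.14]
eef_rot: [0.571, 0.821, -0.0, 0.0]
ft_force: [-3.0, -3.9, -1.9]
width: 0.0605
{'ft_force': [-3.008, -3.905, -1.881], 'torque': [-0.556, 0.616, -0.019], 'width': 0.06} q6 -0.831 tau6 0.01 z 0.14
```

```bash

python3 -m creep '[[[0,0,-0.003],[0,0,0],0],[[0,0,-0.004],[0,0,0],0],[[0,0,-0.004],[0,0,0],0]]'; python3 st.py
python3 -m creep '[[[0,0,-0.005],[0,0,0],0],[[0,0,-0.005],[0,0,0],0],[[0,0,-0.008],[0,0,0],0],[[0,0,-0.015],[0,0,0],0],[[0,0,-0.02],[0,0,0],0],[[0,0,-0.02],[0,0,0],0],[[0,0,-0.02],[0,0,0],0],[[0,0,0],[0,0,0],0],[[0,0,0],[0,0,0],0]]'; python3 st.py
python3 -c "
from h import *
s=observe(); print(R.from_quat(s['eef_rot']).as_matrix().round(3), s['ee_pos'])
im=get_image('side'); cv2.imwrite('pics/s6.png',im)
cv2.imwrite('pics/t6.png',get_image('top'))
for c in ['top','side']:
  for d in search_frame('tray',c): print(d)
"
```

```text
t: 9.88
ee_pos: [0.517, -0.183, 0.1516]
eef_rot: [0.571, 0.821, 0.001, 0.001]
ft_force: [0.1, -0.2, 0.1]
width: 0.0608
{'ft_force': [0.129, -0.213, 0.084], 'torque': [-0.022, 0.014, 0.035], 'width': 0.061} q6 -0.831 tau6 0.0 z 0.1516
t: 11.0
ee_pos: [0.5158, -0.1832, 0.2435]
eef_rot: [0.571, 0.821, 0.0, -0.0]
ft_force: [0.4, -0.3, -1.1]
width: 0.0607
{'ft_force': [0.426, -0.323, -1.055], 'torque': [-0.021, 0.004, 0.032], 'width': 0.061} q6 -0.831 tau6 0.0 z 0.2435
[[-0.348  0.938 -0.   ]
 [ 0.938  0.348  0.   ]
 [ 0.    -0.    -1.   ]] [ 0.51577961 -0.18319755  0.24351023]
{'centre': [0.5511, 0.1817, 0.0008], 'p': 0.65}
{'centre': [0.5458, 0.1767, 0.0059], 'p': 0.96}
```

View pics/s6.png

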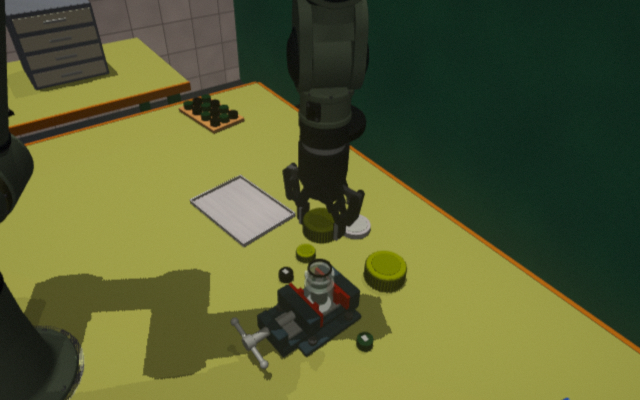

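Side view: the lid is in the fingers at (320,224), the jar is open and upright at (319,272), and the tray is at (242,208). I'm carrying it over.

```bash

python3 -m creep '[[[0.02,0.01,0],[0,0,0],0],[[0.04,0.019,0],[0,0,0],0],[[0.04,0.019,0],[0,0,0],0],[[0.04,0.019,0],[0,0,0],0],[[0.04,0.019,0],[0,0,0],0],[[0.04,0.019,0],[0,0,0],0],[[0.04,0.019,0],[0,0,0],0],[[0.04,0.019,0],[0,0,0],0],[[0.029,0.013,0],[0,0,0],0],[[0,0,0],[0,0,0],0]]'
python3 -m creep '[[[0,0,0.03],[0,0,0],0],[[0,0,0.04],[0,0,0],0],[[0,0,0.04],[0,0,0],0],[[0,0,0.04],[0,0,0],0],[[0,0,0.03],[0,0,0],0],[[0,0,0.015],[0,0,0],0],[[0,0,0],[0,0,0],0],[[0,0,0],[0,0,0],0]]'; python3 st.py
python3 -c "
from h import *
im=get_image('side'); cv2.imwrite('pics/s7.png',cv2.resize(im[140:280,150:350],None,fx=4,fy=4,interpolation=cv2.INTER_CUBIC))"
```

```text
t: 12.45
ee_pos: [0.5474, 0.1814, 0.243]
eef_rot: [0.57, 0.822, -0.0, -0.0]
ft_force: [-0.2, -1.0, -0.6]
width: 0.0608
t: 13.45
ee_pos: [0.5489, 0.1794, 0.05]
eef_rot: [0.571, 0.821, 0.001, 0.001]
ft_force: [0.1, 0.3, -0.4]
width: 0.0608
{'ft_force': [0.069, 0.252, -0.393], 'torque': [0.049, 0.014, -0.023], 'width': 0.061} q6 -0.167 tau6 -0.0 z 0.05
```

View pics/s7.png

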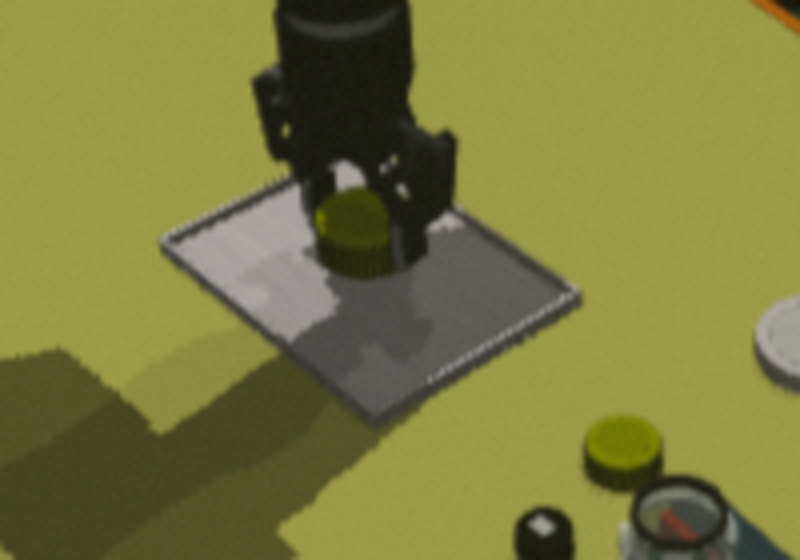

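The lid hangs level over the tray's middle. I'm lowering it to contact.

```bash

python3 -m creep '[[[0,0,0.01],[0,0,0],0],[[0,0,0.007],[0,0,0],0],[[0,0,0.002],[0,0,0],0],[[0,0,0],[0,0,0],0]]'; python3 st.py
python3 -m creep '[[[0,0,0.001],[0,0,0],0],[[0,0,0.001],[0,0,0],0],[[0,0,0],[0,0,0],0]]'; python3 st.py
python3 -m creep '[[[0,0,0.001],[0,0,0],0],[[0,0,0],[0,0,0],0]]'; python3 st.py
```

```text
t: 14.0
ee_pos: [0.5476, 0.1794, 0.0295]
eef_rot: [0.571, 0.821, -0.0, -0.0]
ft_force: [0.2, -0.2, -0.6]
width: 0.0606
{'ft_force': [0.233, -0.228, -0.555], 'torque': [0.04, -0.015, 0.056], 'width': 0.061} q6 -0.167 tau6 -0.0 z 0.0295
t: 14.38
ee_pos: [0.5479, 0.1794, 0.0278]
eef_rot: [0.571, 0.821, 0.0, 0.0]
ft_force: [-0.2, 1.2, -0.2]
width: 0.0604
{'ft_force': [-0.236, 1.198, -0.186], 'torque': [0.015, 0.011, -0.011], 'width': 0.06} q6 -0.167 tau6 0.0 z 0.0278
t: 14.62
ee_pos: [0.548, 0.1794, 0.0276]
eef_rot: [0.571, 0.821, 0.0, 0.0]
ft_force: [-2.7, 0.2, 5.6]
width: 0.0611
{'ft_force': [-2.67, 0.187, 5.6], 'torque': [0.018, 0.447, 0.027], 'width': 0.061} q6 -0.167 tau6 0.04 z 0.0276
```

Contact at z 0.0276, as predicted. I'm opening and withdrawing.

```bash

python3 -m creep '[[[0,0,0],[0,0,0],0.85],[[0,0,0],[0,0,0],0.9],[[0,0,0],[0,0,0],1],[[0,0,0],[0,0,0],1],[[0,0,0],[0,0,0],1]]'; python3 st.py
python3 -m creep '[[[0,0,-0.01],[0,0,0],1],[[0,0,-0.02],[0,0,0],1],[[0,0,-0.04],[0,0,0],1],[[0,0,-0.05],[0,0,0],1],[[0,0,-0.05],[0,0,0],1],[[0,0,-0.03],[0,0,0],1],[[0,0,0],[0,0,0],1],[[0,0,0],[0,0,0],1]]'; python3 st.py
python3 - <<'E'
from h import *
T=wristT(); cv2.imwrite('pics/w8.png',get_image('wrist'))
for d in silhouettes("lid","wrist")[:2]:
    m=d["pixels"]; ys,xs=np.nonzero(m); print(d["p"],xs.mean(),ys.mean(),fitcyl("wrist",m,np.array([.548,.179]),.003,.031,.031,T))
im=get_image('side'); cv2.imwrite('pics/s8.png',im)
for n in ["mount_a","disc","lid","tray"]: print(n,[(np.round(d["centre"],3).tolist(),round(d["p"],2)) for d in search_frame(n,"side")])
get_image("top")
for n in ["mount_a","disc","lid","tray"]: print(n,[(np.round(d["centre"],3).tolist(),round(d["p"],2)) for d in search_frame(n,"top")])
E
```

```text
t: 15.25
ee_pos: [0.5478, 0.1794, 0.0267]
eef_rot: [0.571, 0.821, -0.0, -0.0]
ft_force: [0.4, -0.0, 0.6]
width: 0.0854
{'ft_force': [0.412, -0.026, 0.645], 'torque': [-0.003, 0.085, -0.023], 'width': 0.085} q6 -0.167 tau6 0.0 z 0.0267
t: 16.25
ee_pos: [0.5473, 0.1793, 0.2264]
eef_rot: [0.571, 0.821, -0.0, -0.0]
ft_force: [-0.0, 1.1, -0.3]
width: 0.0854
{'ft_force': [-0.04, 1.104, -0.25], 'torque': [0.009, 0.063, 0.006], 'width': 0.085} q6 -0.167 tau6 -0.0 z 0.2264
0.96 15.854664791373652 185.9057665260197 (array([0.96279687, 0.25189063]), np.float64(2067.3878846317093), np.int64(2133), np.float64(0.0))
0.7 315.38645245332174 181.58315240990012 (array([0.54893111, 0.1817778 ]), np.float64(31.3872983258534), np.int64(2303), np.float64(2434.7019607843135))
mount_a [([0.539, -0.296, 0.02], 0.76), ([0.508, -0.074, 0.02], 0.72)]
disc [([0.73, -0.039, 0.017], 0.89), ([0.545, 0.166, 0.032], 0.65)]
lid [([0.545, 0.165, 0.033], 0.73), ([0.582, -0.045, 0.021], 0.59), ([0.683, -0.198, 0.039], 0.57)]
tray [([0.542, 0.169, 0.005], 0.56)]
mount_a []
disc [([0.734, -0.034, 0.018], 0.74), ([0.547, -0.294, 0.02], 0.19)]
lid [([0.539, 0.167, 0.03], 0.67), ([0.688, -0.181, 0.043], 0.67), ([0.588, -0.04, 0.02], 0.65)]
tray [([0.534, 0.13, 0.005], 0.8), ([0.519, -0.184, 0.094], 0.32)]
```

View pics/w8.png

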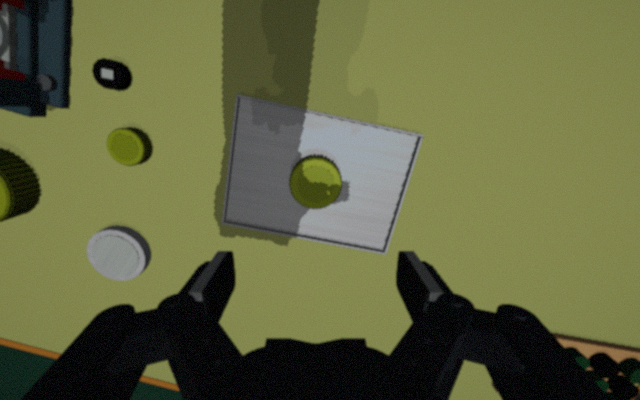

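View pics/s8.png

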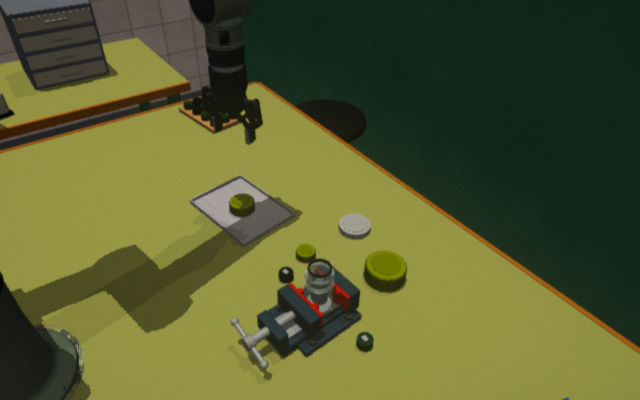

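The wrist view shows the lid flat in the middle of the tray at (315,182). In the side view it is at (242,205), with the jar upright at (319,272) and the mounts and disc where they were. Nothing is touching, so I'm handing in.

```bash
python3 -c "
from h import *
print(finish_job())"
```

```text
the job is handed in; nothing more can be done
None
```

I broke the lid loose, lifted it off the jar and set it down right side up in the middle of the tray. The job was handed in at about 16.5 s, and no verdict is reported.

**Twist and lift:** I did it in one grasp. The first twist was 0.36 rad, after which the lid pushed up on the tool and turned easily. I kept turning under a light upward pull of at most 12.5 N, and it came free at about 1.87 rad. After a small extra turn of 0.05 rad it lifted with almost no resistance.

**Last checks:**
- **Lid:** the wrist camera puts it at (0.549, 0.182), about 2 mm from the tray's estimated centre. It touched the floor at the height I predicted and looks flat. After release the gripper was open and clear, with the force reading near zero.
- **Jar:** it stands upright in the side view. I only looked at it and did not measure its turn. The wrist moments I read about the lid's axis were at most 0.46 N m, and the arm never met the stop ribs.
- **Mounts and disc:** in the side view the mounts are within about 4 mm of their starting positions. The top view puts the disc within about 3 mm.

**Disagreements:** with the lid and arm partly in the way, the networks' positions came out wrong in places:
- Both outside cameras put the lid about 15 mm off in y from the wrist camera and the tool position.
- The top view put the tray's centre 50 mm off.
- The top view found no mounts in its last picture.
- One lid was also reported as a disc.

I went by the pictures and the tool position instead.

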